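Set the chocolate gauge to its size marker

ROBOT

A 6-joint arm with a two-finger parallel gripper is mounted at the origin on the work surface. World frame = base frame: x ahead of the robot, y to its left, z up, the work surface at z = 0. Lengths are in m, angles in rad, forces in N, time in s.
With the tool pointing down it reaches from about 0.25 to 0.8 m from the base axis. Payload 3.9 kg.
Tool frame: the origin (TCP) lies at the very end of the fingers, on their centre line; the grasp point (between the pads) lies 19 mm behind it; x points along the fingers, z is the direction in which the jaws open and shut, and the axes are right-handed (so a half turn about x gives the same grasp; the last joint's range is limited). The gripper opens to 85 mm and grips with 20 to 120 N. Pads are 22 mm wide; open, the fingers measure 114 mm over their backs; the gripper's body (76 mm by 85 mm) begins 54 mm behind the grasp point. The pads swing forward as they close: fully open they stand 13 mm farther back than shut.
Start: joints at [-1.248, 0.26, -0.138, 1.173, 0, 1.571], TCP at [0.167, -0.498, 0.231] pointing down, gripper open.
Joint ranges: [-2.78, 2.78], [-0.83, 1.72], [-1.28, 1.37], [-1.9, 2.12], [-1.57, 1.48], [-3.14, 3.14]. Speed limits (rad/s): [2.57, 2.57, 3.14, 3.14, 3.14, 3.14].

INTERFACE

Orientations are given as a 3x3 rotation matrix whose columns are the frame's x, y, z axes.
In Python, from plant import arm, optics, models gives the robot as it stands.
- The arm moves only by the shell command python3 -m handwheel 'ROWS' [FORCE]. ROWS is JSON, a list of rows, each an object with "translation": the shift along the tool's x, y, z in m, a list of three; "angular": the turn, a rotation vector about the tool's x, y, z in degrees, a list of three; "grip": the closure, from 0 (fully open) to 1 (shut). In form: [{"translation": [dx, dy, dz], "angular": [ax, ay, az], "grip": grip}, ...]. A call has 1 to 8 rows; each row shifts and turns the pose as measured when the row begins, along the tool's axes as they then stand; what a row does not reach is not made up. A row lasts 1/8 s, in which the tool goes at most 62.5 mm and 10.7 degrees, less where a joint would pass 70% of its speed; a pose out of reach is approached as far as the arm can. A call with a gripper value outside its range is refused whole. The fingers move at their own pace and stop on an object; FORCE is the grip in N (left out, the last holds). Time passes only in rows, so rows that do not move let the fingers close. It gives the time, the measured TCP pose, the force and the opening at its end, in the units of the state.
- arm.observe(): the state, without advancing time (a new reading comes with each control period).
- optics.snapshot(name): name is "scene" or "top" or "wrist"; returns the picture (400x640x3 uint8, red, green, blue); there is no depth.
- optics.calibration(name): a dict with "K" (3x3 intrinsics, pixels), "extrinsics" (4x4, takes a point from camera to world coordinates). Camera axes: x right, y down, z forward; pixel columns grow to the right and rows downward; lengths in m; the calibration is good to about 2 mm. A picture is of the moment at which its call begins: read the wrist's pose just before it. calibration takes no time and is no camera call; for the wrist camera it gives the pose at the moment of the call.
- arm.sign_off(): hands the job in, once; it reports no verdict.
Trained networks look in the newest picture that a camera, given by its name, has taken for a name from the list of things; names that differ only in an ending like _2 or _b are one class to them, and where a whole thing is asked for, a point or a joint stands for the part that bears it (a point fixed in the world has none). Each returns a list of dicts, best first, with "conf" (0 to 1); they miss things now and then, are a little off and sometimes report something else, mostly with a low value. They report only what shows in the picture. A call takes as long as a camera call. They do not tell look-alikes from the thing itself.
- models.find_in(camera, name): "location" ([row, column] in pixels, amid what is visible of it).
- models.silhouettes(camera, name): "region" (400x640 bool, what is visible of it) and "location" ([row, column] in pixels, amid what is visible of it).
The state is a dict: "time": time; "joint_positions": joint angles; "qvel": joint speeds; "joint_torque": joint torques, N m; "tcp_pos": TCP position; "eef_rot": TCP orientation; "force": force on the tool from outside, world axes, zero at the start; "torque": the same for the moment, N m; "grip_width": finger opening in m.
Only numpy, scipy, OpenCV 4.12 (cv2) and the standard library are available. Lean on these libraries where they do the work, as an engineer would, in place of code of your own. Each camera call takes 0.05 s, during which the arm holds its last target.

TASK

Two slide gauges for sizing chocolate bars lie on the stall table. Get the one with the upright flat fin ready for the next size: slide its stop along the rail until the middle of the fin is level with the tip of the steel marker standing beside that rail, then let go. Do not move the stop of the other gauge, the one with the round knob.

Things in the scene. Friction and masses are not known exactly. Their poses are not given: they have to be found in the camera images.
- fin_stop (a joint): travel of the fin stop along its rail, 0 to 0.2 m; 0 is the end nearest the rail's steel cross bar, and it grows along the rail's +y. Stays where left; 2 to 5 N slide it. The rail is a fixed aluminium bar 350 mm long, 40 wide, 14 high; its cross bar (60 wide, 22 high) is 69 mm from the fin's middle at joint 0. Either gauge may be the nearer one; the rails lie some 180 mm apart.
- fin_top (a point): centre of the fin's top face, 70 mm above the table. The fin is an upright black plastic plate, 36 mm across the rail (its x), 16 mm along the rail (its y), 44 mm high, on a grey carriage 44 x 36 mm whose top is 26 mm above the table, with a white line under the fin's middle. Its y axis runs along the rail in the direction of growing joint value, z up.
- size_mark (a point): tip of the fin gauge's steel marker, at its top, 18 mm above the table: a fixed low pointed block, 24 mm wide along the rail, standing on the +x side of the rail and pointing at it. The tip is at the rail's edge, 22 mm off the rail's middle line. Axes parallel to the fin's: the stop is right when both have the same place along y. The fin starts 50 to 180 mm from it, on its -y side.
- knob_top (a point): centre of the top of the round knob (black plastic, 32 mm across, top 70 mm above the table) on the stop of the other gauge, which has a like rail and a like marker of its own. It slides as easily; it is to be left where it is.
There are look-alikes about, which are no part of the job. What is shaped like the part that bears size_mark but red is not meant.

How it is judged:
By the outcome, as a careful person would: the job done as asked, in the order asked, and still so for the second after the job is handed in, with the robot touching nothing.
It also fails if it takes over 32 s, if anything falls off the work surface, if the arm or the gripper's body presses on something with over 40 N, if the wrist force passes 120 N, or if a joint passes its speed limit or range.

## Working session

There is one attempt and no reset: what is moved stays moved. The work goes in short steps, Python scripts to look and compute and a shell command to move; the robot and the scene stay as the last step left them, time stands still between calls to the robot, and variables do not carry over. Pictures are saved under pics/ and viewed, and the job is handed in when it is done.

```bash
mkdir -p pics; ls
python3 - <<'E'
from plant import arm, optics, models
import cv2
s=arm.observe(); print(s['time'],s['tcp_pos'],s['eef_rot'],s['grip_width'])
for n in ["scene","top"]:
    im=optics.snapshot(n); cv2.imwrite(f'pics/{n}0.png',im[:,:,::-1])
    c=optics.calibration(n); print(n,c)
    for t in ["fin_top","size_mark","knob_top"]:
        print(t,[(d['conf'],d['location']) for d in models.find_in(n,t)])
E
```

```text
pics
0.0 [ 0.16633488 -0.49724838  0.23045162] [[-6.49627889e-04  9.48342875e-01  3.17246544e-01]
 [ 1.83817143e-03  3.17247207e-01 -9.48341094e-01]
 [-9.99998100e-01 -3.29152905e-05 -1.94930941e-03]] 0.08545287663219484
scene {'K': array([[458.6623349,   0.       , 324.0011313],
       [  0.       , 458.6623349, 200.8697851],
       [  0.       ,   0.       ,   1.       ]]), 'extrinsics': array([[ 0.64787655,  0.43085993, -0.62818444,  0.93179589],
       [ 0.76156034, -0.38453858,  0.52168567, -0.3893452 ],
       [-0.0167877 , -0.81638827, -0.57725936,  0.49123822],
       [ 0.        ,  0.        ,  0.        ,  1.        ]])}
fin_top [(0.68, [232.3, 294.5])]
size_mark [(0.68, [230.8, 348.9]), (0.63, [201.7, 292.9]), (0.49, [180.1, 331.7])]
knob_top [(0.91, [255.9, 438.2])]
top {'K': array([[393.71549084,   0.        , 321.71442008],
       [  0.        , 393.71549084, 198.40199036],
       [  0.        ,   0.        ,   1.        ]]), 'extrinsics': array([[-1.26621630e-01, -9.63540991e-01,  2.35702611e-01,
         3.75050714e-01],
       [-9.91950657e-01,  1.23216863e-01, -2.91804636e-02,
        -2.23922530e-02],
       [-9.25963317e-04, -2.37500237e-01, -9.71387039e-01,
         6.95504152e-01],
       [ 0.00000000e+00,  0.00000000e+00,  0.00000000e+00,
         1.00000000e+00]])}
fin_top [(0.7, [230.8, 342.0]), (0.47, [140.0, 262.7])]
size_mark [(0.77, [301.3, 302.6]), (0.53, [222.8, 290.2]), (0.51, [305.0, 252.8]), (0.16, [236.5, 341.2])]
knob_top [(0.72, [139.7, 263.9])]
```

View pics/scene0.png

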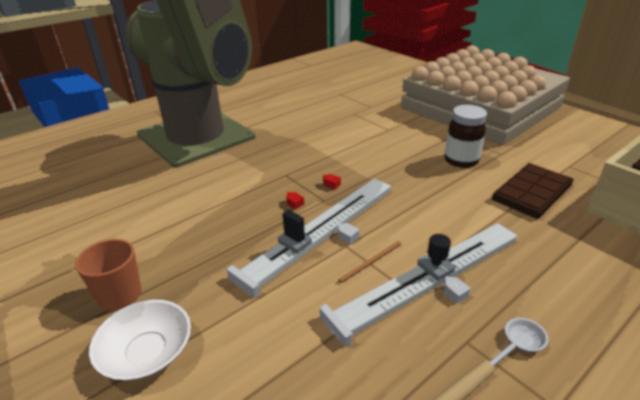

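View pics/top0.png

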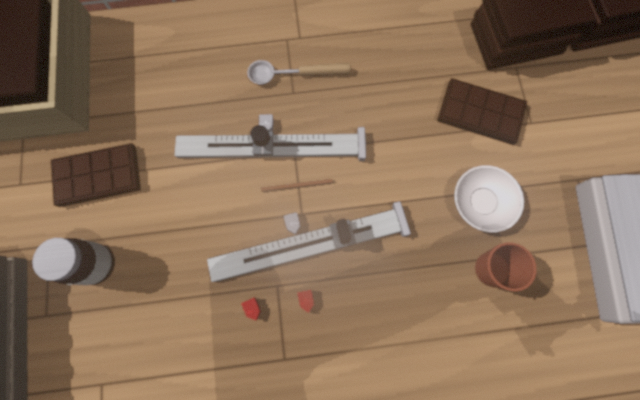

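Both pictures agree. The fin stop is at top (232,342) and scene (228,294). Its steel marker is at top (222,292) and scene (232,348).

These could be mistaken for them:
- **Knob stop:** top (135,261), scene (255,438).
- **The knob gauge's marker:** top (120,266), scene (290,457).
- **Red blocks:** top (309,252) and (301,306).

I choose the black flat plate on the gauge nearer the robot, and the grey pointed block beside that gauge. I'll check the choice in a close crop.

```bash
python3 - <<'E'
import cv2,numpy as np
a=cv2.imread('pics/top0.png')[190:290,200:420]; b=cv2.imread('pics/scene0.png')[170:300,220:400]
cv2.imwrite('pics/c1.png',cv2.resize(a,None,fx=3.6,fy=3.6,interpolation=cv2.INTER_CUBIC))
cv2.imwrite('pics/c2.png',cv2.resize(b,None,fx=4,fy=4,interpolation=cv2.INTER_CUBIC))
E
cat > h.py <<'E'
import numpy as np
from plant import arm,optics,models
def ray(c,px,z):
    "px=(col,row) -> world point at height z"
    E=c['extrinsics'];d=E[:3,:3]@np.linalg.solve(c['K'],[px[0],px[1],1]);o=E[:3,3]
    return o+d*(z-o[2])/d[2]
def proj(c,P):
    E=c['extrinsics'];p=c['K']@(E[:3,:3].T@(np.asarray(P)-E[:3,3]));return p[:2]/p[2]
E
```

```text
(no output)
```

View pics/c1.png

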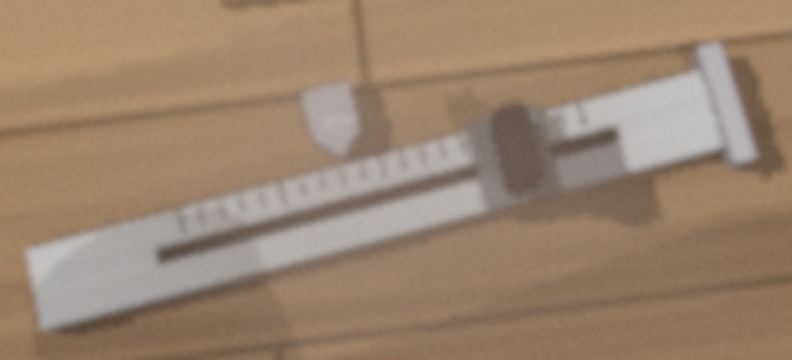

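View pics/c2.png

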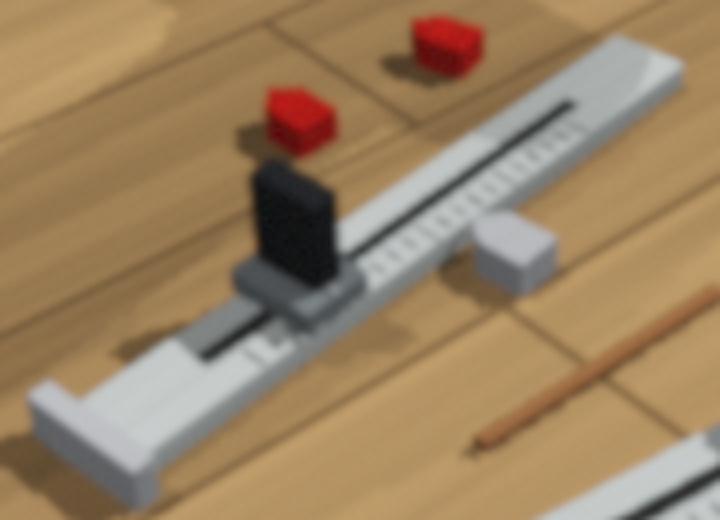

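The crops confirm the choice: a black flat plate on a grey carriage, with the grey pointed block beside that rail. In top-crop coordinates the marker tip is at about (342,157), and the two blocks on the far side are red. Next I measure.

Run:
```python
from h import *
ct=optics.calibration('top');cs=optics.calibration('scene')
T=lambda u,v:(u/3.6+200-.36,v/3.6+190-.36); S=lambda u,v:(u/4+220-.4,v/4+170-.4)
P=lambda n,p:print(n,np.round(p,4))
A=ray(ct,T(27,250),.014);B=ray(ct,T(697,72),.014);C=ray(ct,T(42,329),.014);D=ray(ct,T(722,148),.014)
P('rail',[A,B,C,D]); ax=((A-B)/np.linalg.norm(A-B)+(C-D)/np.linalg.norm(C-D));ax/=np.linalg.norm(ax)
P('axis',ax);print('yaw of rail y',np.degrees(np.arctan2(ax[1],ax[0])), np.degrees([np.arctan2(*(A-B)[1::-1]),np.arctan2(*(C-D)[1::-1])]))
xr=np.array([ax[1],-ax[0],0]);mid=(A+B+C+D)/4;P('mid',mid)
f=lambda p:((p-mid)@ax,(p-mid)@xr)
tipT=ray(ct,T(342,157),.018);tipS=ray(cs,S(474,222),.018)
P('tip top',tipT);P('tip scene',tipS);print(f(tipT),f(tipS))
# rail corners scene
for n,p,z in [('railend far',S(620,36),.014),('railend near',S(683,66),.014)]: q=ray(cs,p,z);P(n,q);print(f(q))
for n,p in [('fin top c1',S(253,166)),('c2',S(277,158)),('c3',S(336,190)),('c4',S(312,200))]:
    q=ray(cs,p,.07);P(n,q);print(np.round(f(q),4))
for n,p in [('carr',T(470,124)),('carr',T(485,212)),('carr',T(557,195))]:
    q=ray(ct,p,.026);print(n,np.round(f(q),4))
```

```text
rail [[ 0.4589  0.1659  0.014 ]
 [ 0.5041 -0.1658  0.014 ]
 [ 0.4211  0.1611  0.014 ]
 [ 0.4653 -0.1715  0.014 ]]
axis [-0.1333  0.9911  0.    ]
yaw of rail y 97.66014349360778 [97.74448138 97.57580561]
mid [ 0.4624 -0.0026  0.014 ]
tip top [0.4837 0.0117 0.018 ]
tip scene [0.4855 0.0106 0.018 ]
(np.float64(0.011300846259670221), np.float64(0.023042714870577654)) (np.float64(0.009992426549592098), np.float64(0.02472963365674076))
railend far [0.4208 0.163  0.014 ]
(np.float64(0.1696280452296673), np.float64(-0.01911747549694108))
railend near [0.4589 0.1662 0.014 ]
(np.float64(0.16774814292264217), np.float64(0.01909327707442657))
fin top c1 [ 0.4519 -0.0739  0.07  ]
[-0.0693 -0.0199]
c2 [ 0.4539 -0.0638  0.07  ]
[-0.0596 -0.0166]
c3 [ 0.4853 -0.0594  0.07  ]
[-0.0594  0.0151]
c4 [ 0.4841 -0.07    0.07  ]
[-0.0697  0.0126]
carr [-0.052   0.0214]
carr [-0.0478 -0.021 ]
carr [-0.0828 -0.0221]
```

```bash
cat >> h.py <<'E'
ax=np.array([-.1333,.9911,0]);xr=np.array([ax[1],-ax[0],0]);mid=np.array([.4624,-.0026,0])
Rt=np.stack([[0,0,-1.],xr,-ax],1)
def togo(P):
    from scipy.spatial.transform import Rotation as Ro
    s=arm.observe();R=s['eef_rot'];p=s['tcp_pos']
    print('t',round(s['time'],2),'tcp',np.round(p,4),'s,x along rail',np.round([(p-mid)@ax,(p-mid)@xr],4),'w',round(s['grip_width'],4),'F',np.round(s['force'],1))
    print('togo tool',np.round(R.T@(np.asarray(P)-p),4),'rot deg',np.round(np.degrees(Ro.from_matrix(R.T@Rt).as_rotvec()),2))
E
python3 -m handwheel '[{"translation":[0,0.05,-0.037],"angular":[0,0,0],"grip":0},{"translation":[0,0.05,-0.037],"angular":[0,0,0],"grip":0},{"translation":[0,0.05,-0.037],"angular":[0,0,0],"grip":0},{"translation":[0,0.05,-0.037],"angular":[0,0,0],"grip":0},{"translation":[0,0.05,-0.037],"angular":[0,0,0],"grip":0},{"translation":[0,0.05,-0.037],"angular":[0,0,0],"grip":0}]'
python3 -c "
from h import *
togo(mid-.0655*ax+[0,0,.15])"
```

```text
time: 1.15
tcp_pos: [0.384, -0.1934, 0.2314]
eef_rot: [[0.005, 0.952, 0.307], [-0.004, 0.307, -0.952], [-1.0, 0.003, 0.006]]
force: [0.8, -0.6, -0.7]
grip_width: 0.0858
t 1.15 tcp [ 0.384  -0.1934  0.2314] s,x along rail [-0.1786 -0.1032] w 0.0858 F [ 0.8 -0.6 -0.7]
togo tool [ 0.0813  0.1214 -0.0935] rot deg [10.22  0.31 -0.22]
```

```bash
python3 -m handwheel '[{"translation":[0.02,0.04,-0.031],"angular":[0,0,0],"grip":0},{"translation":[0.02,0.04,-0.031],"angular":[0,0,0],"grip":0},{"translation":[0.02,0.04,-0.031],"angular":[0,0,0],"grip":0},{"translation":[0.02,0,0],"angular":[10,0,0],"grip":0},{"translation":[0,0,0],"angular":[0,0,0],"grip":0}]'
python3 - <<'E'
from h import *
import cv2
togo(mid-.0655*ax+[0,0,.036])
im=optics.snapshot('wrist');cv2.imwrite('pics/w1.png',im[:,:,::-1])
c=optics.calibration('wrist');np.savez('w1.npz',**c)
print(proj(c,mid-.0655*ax+[0,0,.07]),proj(c,mid+.0107*ax+.022*xr+[0,0,.018]))
print([(d['conf'],d['location']) for d in models.find_in('wrist','fin_top')])
E
```

```text
time: 1.78
tcp_pos: [0.4765, -0.0602, 0.1508]
eef_rot: [[0.011, 0.99, 0.143], [-0.006, 0.143, -0.99], [-1.0, 0.01, 0.008]]
force: [-0.3, -1.5, -0.2]
grip_width: 0.0851
t 1.77 tcp [ 0.4765 -0.0602  0.1508] s,x along rail [-0.0589  0.0063] w 0.0851 F [-0.3 -1.5 -0.2]
togo tool [ 0.1147 -0.0075  0.0056] rot deg [ 0.54  0.44 -0.59]
[326.95122262 215.91826584] [246.81978833 177.36423319]
[(0.73, [202.0, 330.4])]
```

View pics/w1.png

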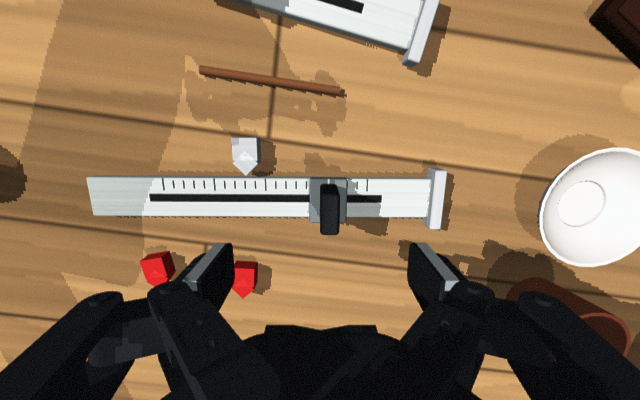

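The wrist view shows the fin's top at about (330,218) against a predicted (327,216). The marker tip is at (246,176) against a predicted (247,177). The estimate agrees to about 1 mm, so I go down over the fin.

```bash
python3 -m handwheel '[{"translation":[0.03,-0.007,0.007],"angular":[0.5,0.4,-0.6],"grip":0},{"translation":[0.025,0,0],"angular":[0,0,0],"grip":0},{"translation":[0,0,0],"angular":[0,0,0],"grip":0}]'
python3 - <<'E'
from h import *
import cv2
togo(mid-.0665*ax+[0,0,.036])
im=optics.snapshot('wrist');cv2.imwrite('pics/w2.png',im[:,:,::-1])
c=optics.calibration('wrist')
print(proj(c,mid-.0665*ax+[0,0,.07]),proj(c,mid+.0107*ax+.022*xr+[0,0,.018]))
E
```

```text
time: 2.25
tcp_pos: [0.4751, -0.072, 0.1006]
eef_rot: [[0.011, 0.991, 0.135], [-0.002, 0.135, -0.991], [-1.0, 0.011, 0.004]]
force: [0.4, -0.2, 1.2]
grip_width: 0.0853
t 2.25 tcp [ 0.4751 -0.072   0.1006] s,x along rail [-0.0705  0.0034] w 0.0853 F [ 0.4 -0.2  1.2]
togo tool [ 0.0645 -0.0041 -0.0043] rot deg [ 0.1   0.22 -0.63]
[313.26228299 235.09672984] [217.46059565 185.28752716]
```

View pics/w2.png

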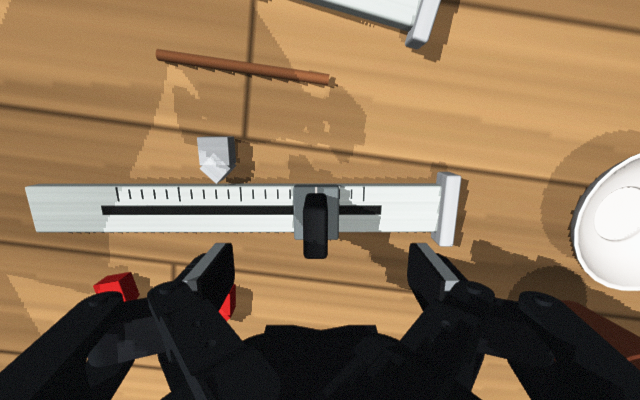

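The fin's top is at about (315,238) and the tip at (217,184), both within about 1 mm of prediction. I go down and close gently.

```bash
python3 -m handwheel '[{"translation":[0.034,-0.004,-0.003],"angular":[0,0.2,-0.6],"grip":0},{"translation":[0.03,0,0],"angular":[0,0,0],"grip":0},{"translation":[0,0,0],"angular":[0,0,0],"grip":0}]' 20
python3 - <<'E'
from h import *
import cv2
togo(mid-.0675*ax+[0,0,.036])
im=optics.snapshot('wrist');cv2.imwrite('pics/w3.png',im[:,:,::-1])
E
```

```text
time: 2.68
tcp_pos: [0.4775, -0.0718, 0.0421]
eef_rot: [[0.013, 0.991, 0.135], [-0.002, 0.135, -0.991], [-1.0, 0.013, 0.004]]
force: [-0.5, 0.1, 1.3]
grip_width: 0.0854
t 2.67 tcp [ 0.4775 -0.0718  0.0421] s,x along rail [-0.0706  0.0058] w 0.0854 F [-0.5  0.1  1.3]
togo tool [ 0.006  -0.0058 -0.0031] rot deg [ 0.1   0.24 -0.74]
```

View pics/w3.png

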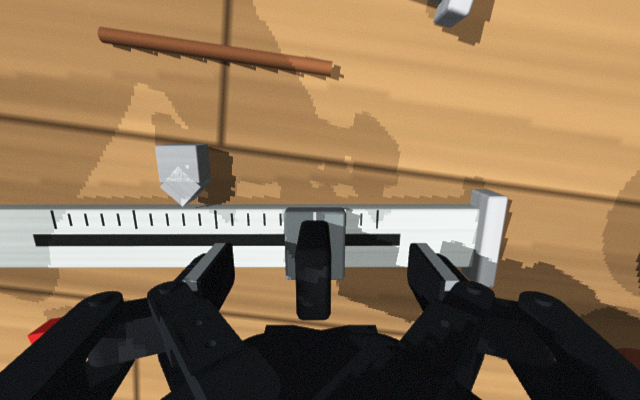

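The fin sits between the open pads at about (315,270). Closing.

```bash
python3 -m handwheel '[{"translation":[0.004,-0.005,-0.004],"angular":[0,0,-0.7],"grip":0.3},{"translation":[0,0,0],"angular":[0,0,0],"grip":0.7},{"translation":[0,0,0],"angular":[0,0,0],"grip":1},{"translation":[0,0,0],"angular":[0,0,0],"grip":1},{"translation":[0,0,0],"angular":[0,0,0],"grip":1},{"translation":[0,0,0],"angular":[0,0,0],"grip":1}]' 30
python3 - <<'E'
from h import *
import cv2
togo(mid+.0107*ax+[0,0,.036])
im=optics.snapshot('wrist');cv2.imwrite('pics/w4.png',im[:,:,::-1])
E
```

```text
time: 3.48
tcp_pos: [0.4763, -0.0689, 0.0433]
eef_rot: [[0.01, 0.991, 0.135], [-0.005, 0.135, -0.991], [-1.0, 0.01, 0.007]]
force: [0.1, 0.3, 0.1]
grip_width: 0.0154
t 3.48 tcp [ 0.4763 -0.0689  0.0433] s,x along rail [-0.0675  0.005 ] w 0.0154 F [0.1 0.3 0.1]
togo tool [ 0.0068 -0.0049 -0.0783] rot deg [ 0.12  0.37 -0.55]
```

View pics/w4.png

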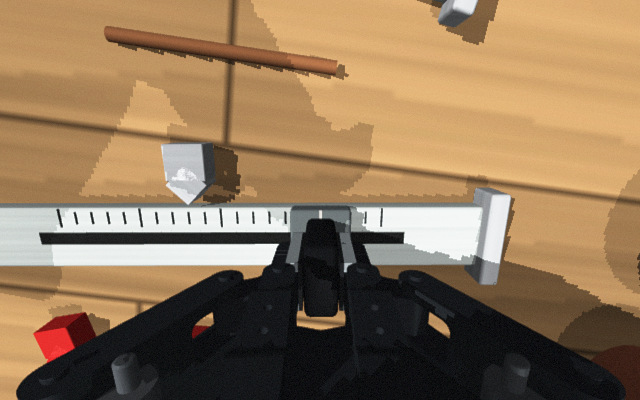

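The fin is held at a width of 15.4 mm. The white line is at (320,213) and the tip at (190,204). Now I slide along −z of the tool.

```bash
python3 -m handwheel '[{"translation":[0,0,-0.015],"angular":[0,0,0],"grip":1},{"translation":[0,0,-0.02],"angular":[0,0,0],"grip":1},{"translation":[0,0,-0.02],"angular":[0,0,0],"grip":1},{"translation":[0,0,-0.015],"angular":[0,0,0],"grip":1},{"translation":[0,0,0],"angular":[0,0,0],"grip":1},{"translation":[0,0,0],"angular":[0,0,0],"grip":1}]'
python3 - <<'E'
from h import *
import cv2
togo(mid+.0107*ax+[0,0,.036])
im=optics.snapshot('wrist');cv2.imwrite('pics/w5.png',im[:,:,::-1])
c=optics.calibration('wrist');np.savez('w5.npz',**c)
E
```

```text
time: 4.28
tcp_pos: [0.4665, 0.0032, 0.0433]
eef_rot: [[0.011, 0.991, 0.135], [-0.008, 0.135, -0.991], [-1.0, 0.01, 0.009]]
force: [0.7, -2.6, 1.3]
grip_width: 0.0153
t 4.28 tcp [0.4665 0.0032 0.0433] s,x along rail [0.0052 0.0048] w 0.0153 F [ 0.7 -2.6  1.3]
togo tool [ 0.0072 -0.0049 -0.0056] rot deg [ 0.12  0.54 -0.56]
```

View pics/w5.png

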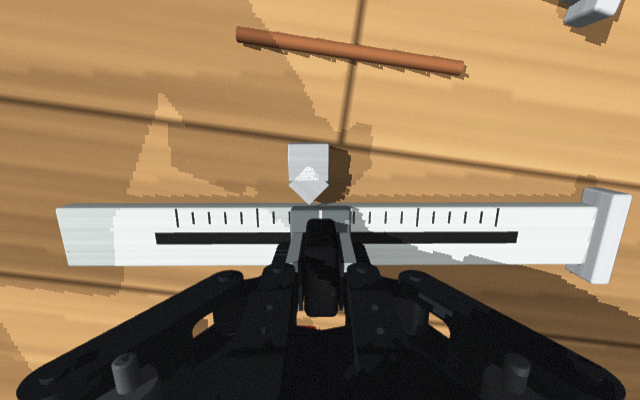

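The tip is at about (309,204) and the white line at (320,213), so there are a few mm left. I zoom in to measure.

```bash
cat > m.py <<'E'
import cv2,sys
n,x0,y0=sys.argv[1],int(sys.argv[2]),int(sys.argv[3])
a=cv2.imread(f'pics/{n}.png')[y0:y0+60,x0:x0+80]
a=cv2.resize(a,None,fx=10,fy=10,interpolation=cv2.INTER_CUBIC)
cv2.imwrite(f'pics/{n}c.png',a)
E
python3 m.py w5 275 180
```

```text
(no output)
```

View pics/w5c.png

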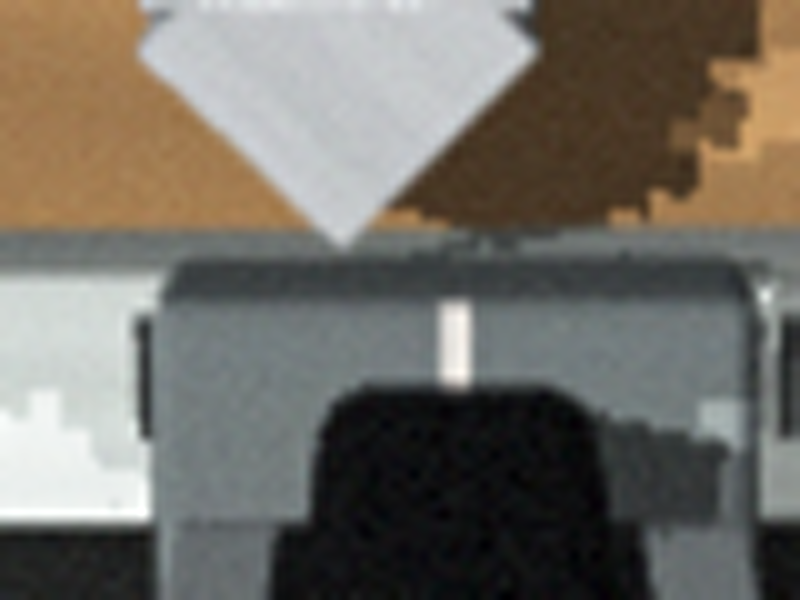

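Run:
```python
from h import *
c=dict(np.load('w5.npz'))
t=ray(c,(308.9,204.2),.018);l=ray(c,(320.0,214),.026)
print(t,l,'remaining along rail mm',(t-l)@ax*1e3, 'tip x',(t-mid)@xr,(l-mid)@xr)
togo(mid)
```

```text
[0.48340371 0.01202949 0.018     ] [0.48063867 0.00497049 0.026     ] remaining along rail mm 6.627601727257487 tip x 0.022766889455003842 0.019085490994479634
t 4.33 tcp [0.4665 0.0031 0.0433] s,x along rail [0.0051 0.0048] w 0.0154 F [ 0.1 -0.1  0.3]
togo tool [ 0.0433 -0.0052  0.0047] rot deg [ 0.1   0.52 -0.56]
```

There are 6.6 mm left, and the pixel scale agrees (24 mm spans 40 px, so 11.1 px is 6.7 mm). Small commands fall a bit short, so I check after moving.

```bash
python3 -m handwheel '[{"translation":[0,0,-0.0065],"angular":[0,0,0],"grip":1},{"translation":[0,0,0],"angular":[0,0,0],"grip":1},{"translation":[0,0,0],"angular":[0,0,0],"grip":1}]'
python3 - <<'E'
from h import *
import cv2
togo(mid+.0118*ax)
im=optics.snapshot('wrist');cv2.imwrite('pics/w6.png',im[:,:,::-1])
c=optics.calibration('wrist');np.savez('w6.npz',**c)
E
python3 m.py w6 275 180
```

```text
time: 4.7
tcp_pos: [0.4657, 0.0096, 0.0433]
eef_rot: [[0.011, 0.991, 0.134], [-0.007, 0.134, -0.991], [-1.0, 0.01, 0.008]]
force: [-1.3, -0.6, 2.0]
grip_width: 0.0149
t 4.7 tcp [0.4657 0.0096 0.0433] s,x along rail [0.0116 0.0048] w 0.0149 F [-1.3 -0.6  2. ]
togo tool [ 0.0432 -0.0053 -0.0005] rot deg [ 0.03  0.47 -0.57]
```

View pics/w6c.png

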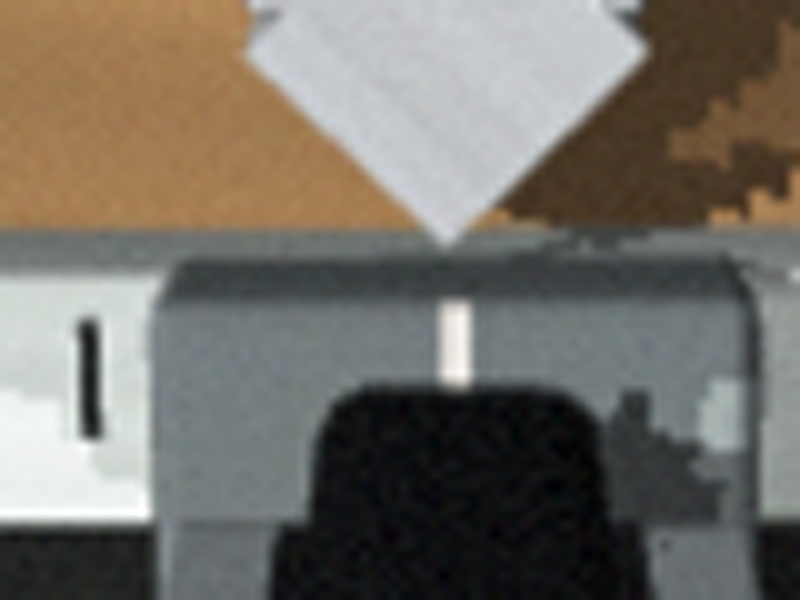

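The tip is at column 319.4 and the line at 320.1, an error of about 0.4 mm. I let go with the arm still, then lift.

```bash
python3 -m handwheel '[{"translation":[0,0,0],"angular":[0,0,0],"grip":0.6},{"translation":[0,0,0],"angular":[0,0,0],"grip":0.3},{"translation":[0,0,0],"angular":[0,0,0],"grip":0},{"translation":[0,0,0],"angular":[0,0,0],"grip":0},{"translation":[0,0,0],"angular":[0,0,0],"grip":0}]'
python3 - <<'E'
from h import *
import cv2
togo(mid+.0118*ax)
im=optics.snapshot('wrist');cv2.imwrite('pics/w7.png',im[:,:,::-1])
c=optics.calibration('wrist');np.savez('w7.npz',**c)
E
python3 m.py w7 275 180
```

```text
time: 5.38
tcp_pos: [0.4656, 0.0091, 0.043]
eef_rot: [[0.011, 0.991, 0.133], [-0.008, 0.133, -0.991], [-1.0, 0.01, 0.009]]
force: [-0.6, -0.1, -0.4]
grip_width: 0.0853
t 5.38 tcp [0.4656 0.0091 0.043 ] s,x along rail [0.0111 0.0048] w 0.0853 F [-0.6 -0.1 -0.4]
togo tool [ 0.0429 -0.0052 -0.0011] rot deg [-0.01  0.52 -0.55]
```

View pics/w7c.png

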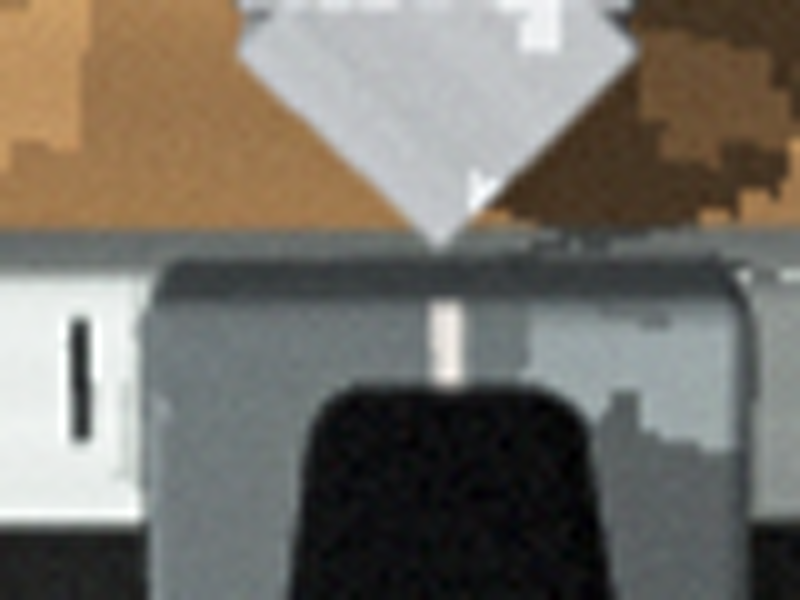

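View pics/w7.png

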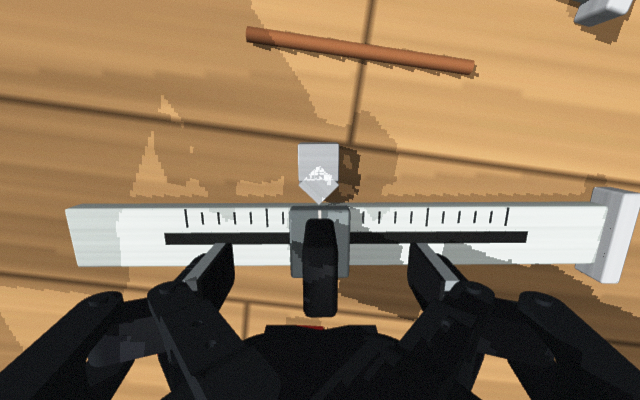

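After opening, the fin is free between the pads. The tip is at column 318.6 and the line at 319.3, so it is still about 0.4 mm off. I lift clear and check once more.

```bash
python3 -m handwheel '[{"translation":[-0.03,0,0],"angular":[0,0,0],"grip":0},{"translation":[-0.04,0,0],"angular":[0,0,0],"grip":0},{"translation":[-0.04,0,0],"angular":[0,0,0],"grip":0},{"translation":[0,0,0],"angular":[0,0,0],"grip":0},{"translation":[0,0,0],"angular":[0,0,0],"grip":0}]'
python3 - <<'E'
from h import *
import cv2
togo(mid+.0118*ax)
im=optics.snapshot('wrist');cv2.imwrite('pics/w8.png',im[:,:,::-1])
im=optics.snapshot('scene');cv2.imwrite('pics/s8.png',im[:,:,::-1])
a=cv2.imread('pics/w8.png')[130:250,240:400];b=cv2.imread('pics/s8.png')[150:330,220:520]
cv2.imwrite('pics/w8s8.png',cv2.vconcat([cv2.resize(a,(400,300),interpolation=cv2.INTER_CUBIC),cv2.resize(b,(400,240),interpolation=cv2.INTER_CUBIC)]))
E
```

```text
time: 6.05
tcp_pos: [0.4633, 0.0099, 0.155]
eef_rot: [[0.008, 0.991, 0.133], [-0.008, 0.133, -0.991], [-1.0, 0.007, 0.009]]
force: [0.5, -0.1, 0.0]
grip_width: 0.0853
t 6.05 tcp [0.4633 0.0099 0.155 ] s,x along rail [0.0123 0.0026] w 0.0853 F [ 0.5 -0.1  0. ]
togo tool [ 0.155  -0.0037 -0.0009] rot deg [-0.01  0.51 -0.4 ]
```

View pics/w8s8.png

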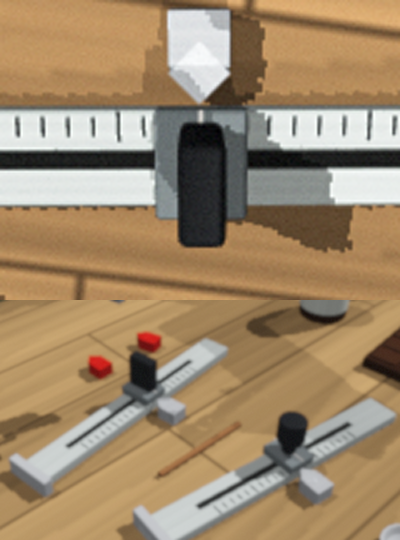

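View pics/s8.png

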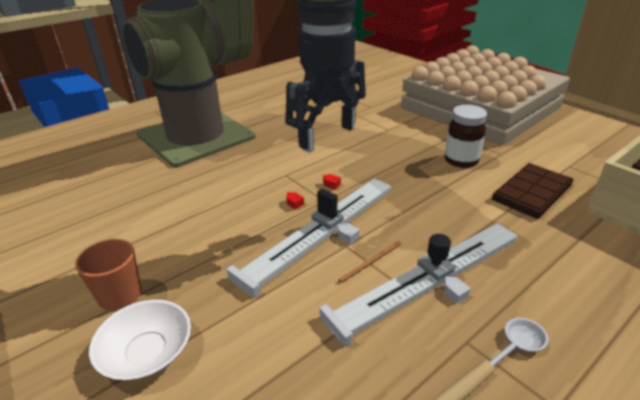

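The white line under the fin points at the marker tip: both are at about column 200 in the enlarged crop. The knob stop is unchanged at scene (255,438), and the arm is clear.

```bash
python3 -c "
from plant import arm
print(arm.sign_off())"
```

```text
the job is handed in; nothing more can be done
None
```

The fin gauge's stop is set: the middle of the fin is level with the steel marker's tip, and the job is handed in. I gripped the fin with 30 N, slid it about 79 mm along its rail, opened the jaws with the arm still, and lifted about 11 cm clear.

- **Alignment:** the wrist pictures put the white line under the fin about 0.4 mm from the tip, the same before and after letting go. The view after lifting showed no shift.
- **Other gauge:** the round knob is at the same pixels as at the start, scene (255,438).
- **Limits:** the job took about 6.2 s of the 32 s allowed. Wrist force readings at the end of each move stayed below about 3 N.
- **Disagreements:** my first estimates from the top and scene cameras placed the tip 0.5 to 2 mm short of the wrist-camera reading. I used the wrist view for the final position. Small sideways moves also fell short by a few mm, so I gripped the fin about 5 mm off its centre across the rail. That did not affect its place along the rail.

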